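# Snug up the condiment rack and tighten its wing screw

## Task

Push the sliding fence of the steel condiment rack along until it has closed up the two square jars firmly against the rack's end wall. Then tighten the fence's wing screw: push its wings round clockwise (seen from above) with a fingertip, stroke after stroke, until it stops turning, and do not grip the screw like a knob or strain it once it is tight. The jars stay standing in the rack, never lifted, the fence stays snug, and the other things on the counter are left where they are.

Things in the scene. Friction and masses are not known exactly. Their poses are not given: they have to be found in the camera images.
- rack: The condiment rack, fixed to the counter: a steel tray 100 mm (its x) by 320 mm (its y), floor 6 mm thick, with 14 mm high rims. Origin under the middle of the tray. A fixed end wall, 66 mm high above the counter, closes its +y end; the wall's inner face is at rack y = +150 mm. z is up.
- fence (a joint): Travel in m (0 to 0.12) of the sliding fence along rack +y, towards the end wall; it stays where left. Moving it takes about 9 N, plus up to 5 N for the jars. Upright aluminium plate 88 mm wide, 5 mm thick, top 76 mm above the counter; its jar-side face is at rack y = -60 mm + travel. With both jars closed up against the wall the travel is 0.086.
- fence_back (a point): Point on the back (rack -y side) of the fence plate, mid-width, 66 mm above the counter: push here or anywhere on the plate's back, towards rack +y. Axes as the rack's. A flat foot, top 18 mm above the counter, reaches 78 mm back from the plate and carries the wing screw. Moves with the fence.
- screw (a joint): Turn of the black wing screw in rad, grows clockwise seen from above; 6.28 is fully tight, a hard stop. It starts three quarters to one full turn short of that. It neither springs back nor sinks, and resists by about 0.04 N m (1.5 N at the wings).
- screw_axis (a point): On the wing screw's upright axis at mid-wing height, 39 mm above the counter, 38 mm behind the back of the fence plate; moves with the fence, turns with the screw: x along one wing, -x along the other (along rack x when the turn is 0 or tight), z up. Hub 17 mm across; wings reach 32 mm from the axis, 6 mm thick, 28 to 50 mm above the counter; stud end to 51 mm.
- wing_tip (a point): The tip of the wing along the screw's own +x, 32 mm from the axis, 39 mm above the counter.
- jar_a: Square white jar with a wooden lid and small knob, 62 by 62 mm, 80 mm tall, loose, standing in the rack between the fence and jar_b. Origin at the centre of its underside.
- jar_b: The same kind of jar, standing between jar_a and the end wall. Origin at the centre of its underside.
- sauce_bottle: Bystander: a closed squeeze bottle, 56 mm across, 170 mm tall. Origin at its underside.
- mustard_bottle: Bystander: a closed squeeze bottle, 56 mm across, 160 mm tall. Origin at its underside.
- mug: Bystander: a mug, 76 mm across, 85 mm tall. Origin at its underside.
- shaker: Bystander: a small glass shaker, 36 mm across, 65 mm tall, standing beyond the rack. Origin at its underside.
- spice_jar: Bystander: a small round spice jar, 44 mm across, 60 mm tall, standing beyond the rack. Origin at its underside.
- spatula: Bystander: a spatula lying flat on the counter to the robot's right. Origin at its underside.
- bowl: Bystander: a bowl, 120 mm across, 50 mm tall. Origin at its underside.

How it is judged:
On the way, in this order (a step that is already met when the one before it is completed fails the run):
1. the fence has closed the two jars up against the end wall (value of joint fence above 0.081 m), for 0.2 s.
2. with the fence still snug, the wing screw has been turned tight (value of joint fence above 0.081 m and value of joint screw above 6.1 rad), for 0.2 s.
At the end, for the whole second after the job is handed in: The fence's travel is over 0.081 m (the jars have under 5 mm of slack), the wing screw stands within 0.18 rad of its tight stop, and both jars stand upright and at rest on the rack's floor (all of step 2 and angle between each of jar_a, jar_b's own z axis and vertical below 0.1 rad and height (world z) of each of jar_a, jar_b below 0.012 m and linear speed of each of jar_a, jar_b below 0.02 m/s); the robot touches nothing.
It fails at once if a jar was lifted or tipped (height (world z) of any of jar_a, jar_b above 0.02 m or angle between any of jar_a, jar_b's own z axis and vertical above 0.35 rad).
It fails at once if the wing screw was gripped over its axis and twisted like a knob (horizontal distance between the grasp point and screw_axis below 0.01 m and contact force between the fingers and screw above 1 N).
It fails at once if the wing screw was squeezed or strained with more than 35 N (contact force between the fingers and screw above 35 N).
It fails at once if a bystander was moved more than 30 mm (distance of any of sauce_bottle, mustard_bottle, mug, shaker, spice_jar, spatula, bowl from where it was at the start of the episode above 0.03 m).
It also fails if it takes over 64 s, if anything falls off the work surface, if the arm or the gripper's body presses on something with over 40 N, if the wrist force passes 120 N, or if a joint passes its speed limit or range.

## Robot

A 7-joint arm with a two-finger parallel gripper is mounted at the origin on the work surface. World frame = base frame: x ahead of the robot, y to its left, z up, the work surface at z = 0. Lengths are in m, angles in rad, forces in N, time in s.
With the tool pointing down it reaches from about 0.4 to 0.9 m from the base axis. Payload 5.5 kg.
Tool frame: the origin (TCP) lies midway between the tips of the shut fingers; the grasp point (between the pads) lies 19 mm behind it (manip.grip_depth is the distance from the TCP to the grasp point, in m); z points along the fingers, y is the line along which they close (so a half turn about z gives the same grasp; the last joint's range is limited). The gripper opens to 92 mm and grips with 3 to 60 N. Pads are 19 mm wide; open, the fingers measure 130 mm over their backs; the gripper's body (75 mm by 190 mm) begins 47 mm behind the grasp point.
Start: joints at [-0.862, 0.501, -0.427, 1.55, 0.221, 1.138, -0.21], TCP at [0.28, 0.586, 0.188] pointing down, gripper open.
Joint ranges: [-2.88, 2.88], [-0.31, 2.03], [-1.54, 1.56], [0.2, 2.42], [-1.41, 4.55], [0.19, 2.02], [-2.57, 2.57]. Speed limits (rad/s): [2.57, 2.57, 3.14, 3.14, 3.14, 3.14, 3.14].

## Interface

Orientations are given as a unit quaternion [x, y, z, w].
In Python, from bench import manip, effector, viewer gives the robot as it stands. Calls block until the motion is done:
- manip.move_pose(position, orientation): joint-space move of the TCP to a pose.
- manip.servo_line(position, ori=None, vel=0.15): straight line of the TCP; ori=None keeps the orientation; vel is the mean speed in m/s.
- manip.movej(angles): joint-space move.
- effector.open_jaws() and effector.close(f_grip=None): open the fingers fully, or close them until they stop; f_grip is the grip in N (None keeps the last).
- manip.sleep(seconds).
- manip.solve_ik(position, orientation): joint angles nearest the present ones, or None.
- viewer.get_image(name): name is "side" or "top"; returns the picture (420x560x3 uint8, red, green, blue); there is no depth.
- viewer.get_calibration(name): a dict with "vfov" (degrees; the focal length in pixels is half the picture's height over the tangent of half this angle, whatever the lens; pixels are square), "cx", "cy" (the principal point, pixels), "dist_coeffs" ([k1, k2, p1, p2, k3] as OpenCV has them; the pictures are not rectified), "eye" and "attitude" of the camera in the world. Camera axes: x right, y down, z forward; pixel columns grow to the right and rows downward; lengths in m; the calibration is good to about 2 mm. A picture is of the moment at which its call begins. get_calibration takes no time and is no camera call.
A pose or a line that the arm cannot do raises manip.PlanningError and nothing moves.
- manip.hand_in(): hands the job in; it is judged then, once.
Readings, each from a call of its own:
- manip.current_clock(): time.
- manip.current_q(): joint angles.
- manip.current_joint_velocities(): joint speeds.
- manip.current_tau(): joint torques, N m.
- manip.current_tool_pos(): TCP position.
- manip.current_tcp_rot(): TCP orientation.
- manip.current_force(): force on the tool from outside, world axes, zero at the start.
- manip.current_wrist_torque(): the same for the moment, N m.
- manip.current_finger_gap(): finger opening in m.
- manip.current_gripper_force(): force on a finger pad.
Only numpy, scipy, OpenCV 4.12 (cv2) and the standard library are available. Lean on these libraries where they do the work, as an engineer would, in place of code of your own. Each camera call takes 0.05 s, during which the arm holds its last target. There are 200 camera calls.

## Working session

There is one attempt and no reset: what is moved stays moved. The work goes in short steps, each a Python script; the robot and the scene stay as the last script left them, time stands still between calls to the robot, and variables do not carry over. Pictures are saved under pics/ and viewed, at most 10 in all, crops included, and the job is handed in when it is done.

```bash
ls; mkdir -p pics
python3 - <<'E'
from bench import manip, effector, viewer
import cv2
for n in("top","side"):
    im=viewer.get_image(n); cv2.imwrite(f"pics/{n}0.png",im[:,:,::-1]); print(n,viewer.get_calibration(n))
print(manip.current_clock(),manip.current_tcp_rot(),manip.current_finger_gap(),manip.grip_depth)
E
```

```text
pics
top {'vfov': 54.554559183607914, 'cx': 274.42810336206736, 'cy': 213.46666935239728, 'dist_coeffs': array([0.00756911, 0.        , 0.        , 0.        , 0.        ]), 'eye': array([ 0.37460246, -0.01664596,  1.15408729]), 'attitude': array([ 0.70840833, -0.69914752,  0.06662237, -0.07008449])}
side {'vfov': 57.73300872081152, 'cx': 279.91125646347643, 'cy': 205.7881223134989, 'dist_coeffs': array([-0.07250801,  0.        ,  0.        ,  0.        ,  0.        ]), 'eye': array([0.5184233 , 0.76849127, 0.61449881]), 'attitude': array([-0.04545698,  0.88584914, -0.4614213 ,  0.01718565])}
0.1 [ 2.21025622e-01  9.75267598e-01 -8.56229172e-04 -2.31459009e-04] 0.09204138056335627 0.0188
```

View pics/top0.png

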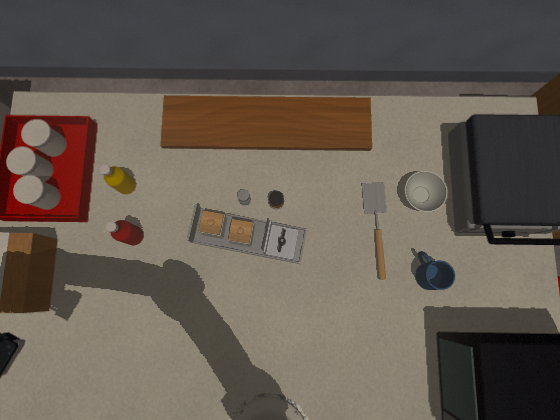

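View pics/side0.png

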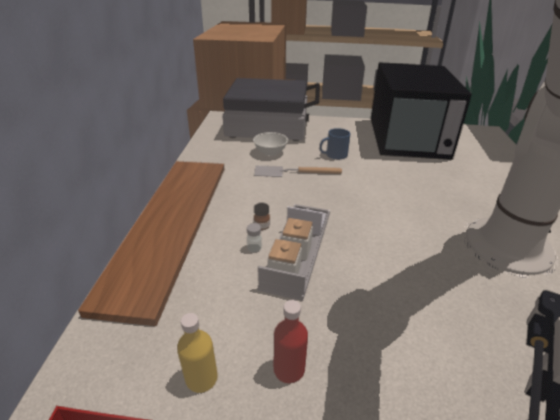

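The top view shows the rack at about columns 190–305, rows 205–262. Its end wall is at the left (world +y), the fence plate is near column 267, and the black wing screw is near (281,240). The side view confirms the layout, with the bottles well clear of the rack. Next I'll zoom in and measure.

```bash
cat > h.py <<'E'
import numpy as np, cv2
from scipy.spatial.transform import Rotation as R
from bench import manip, effector, viewer
def cam(n):
    c=viewer.get_calibration(n); f=210/np.tan(np.radians(c['vfov'])/2)
    return np.array([[f,0,c['cx']],[0,f,c['cy']],[0,0,1]]),c['dist_coeffs'],np.array(c['eye']),R.from_quat(c['attitude']).as_matrix()
def ray(n,px,z):
    K,d,e,A=cam(n); u=cv2.undistortPoints(np.array(px,float).reshape(-1,1,2),K,d).reshape(-1,2)
    r=np.c_[u,np.ones(len(u))]@A.T
    return e+r*((z-e[2])/r[:,2])[:,None]
def proj(n,P):
    K,d,e,A=cam(n); p=(np.atleast_2d(P)-e)@A
    return cv2.projectPoints(p,np.zeros(3),np.zeros(3),K,d)[0].reshape(-1,2)
def crop(n,im,x0,y0,w,h,s,out):
    cv2.imwrite(out,cv2.resize(im[y0:y0+h,x0:x0+w,::-1],None,fx=s,fy=s,interpolation=cv2.INTER_CUBIC))
E
python3 - <<'E'
from h import *
im=viewer.get_image("top"); np.save("top0.npy",im)
crop("top",im,180,190,135,85,5.9,"pics/c0.png")
# candidate rough corners
print(ray("top",[[190,241],[196,205],[305,228],[300,262]],0.014).round(4))
hsv=cv2.cvtColor(im,cv2.COLOR_RGB2HSV); sub=hsv[190:275,180:315]
m=((sub[...,1]>80)&(sub[...,2]>110)).astype(np.uint8)
n,l,s,c=cv2.connectedComponentsWithStats(m)
for i in range(1,n):
    if s[i,4]>100:
        p=c[i]+[180,190]; pts=np.argwhere(l==i)[:,::-1].astype(np.float32); print("lid",p,s[i,4],ray("top",p,0.075),cv2.minAreaRect(pts))
g=sub[...,2]<70
n,l,s,c=cv2.connectedComponentsWithStats(g.astype(np.uint8))
for i in range(1,n):
    if s[i,4]>15: print("dark",c[i]+[180,190],s[i],ray("top",c[i]+[180,190],0.05))
E
```

```text
[[ 0.5161  0.2272  0.014 ]
 [ 0.62    0.2155  0.014 ]
 [ 0.5573 -0.0967  0.014 ]
 [ 0.4612 -0.0826  0.014 ]]
lid [210.69545455 222.06818182] 440 [[0.56039365 0.16121405 0.075     ]] ((30.748001098632812, 32.13600158691406), (21.376813888549805, 20.929597854614258), 10.30484676361084)
lid [240.15470852 230.65695067] 446 [[0.53807144 0.08126798 0.075     ]] ((60.17307662963867, 40.634613037109375), (20.98442268371582, 21.572771072387695), 11.309932708740234)
dark [275.61878453 198.03314917] [ 88   1  16  16 181] [[ 0.63487891 -0.01246106  0.05      ]]
dark [192.01754386 232.57894737] [ 9 34  7 17 57] [[0.53484434 0.21521264 0.05      ]]
dark [281.31081081 240.47297297] [98 39  8 23 74] [[ 0.51626644 -0.0295196   0.05      ]]
```

View pics/c0.png

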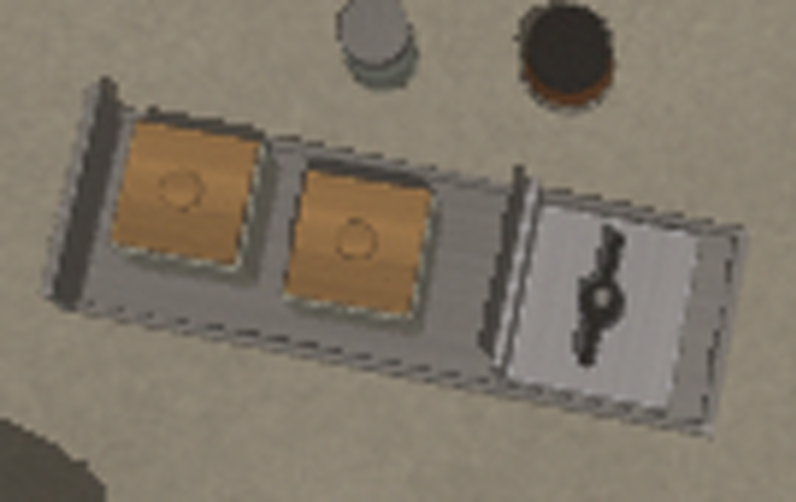

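The crop shows the rack's outer corners at (743,228) and (712,435), and its long rims from (90,310) to (712,435) and (280,138) to (743,228). The screw hub is at (601,299), with wing tips at about (615,232) and (583,362), so the wings lie nearly along rack x. Next I'll compute the rack frame and cross-check it against the hub.

Run:
```python
from h import *
P=lambda L,z: ray("top",[[180+(x+.5)/5.9-.5,190+(y+.5)/5.9-.5] for x,y in L],z)[:,:2]
a=P([(743,228),(280,138),(712,435),(90,310)],.014)
d1=a[1]-a[0]; d2=a[3]-a[2]; yaw=[np.degrees(np.arctan2(-d[0],d[1])) for d in (d1,d2)]
print("yaw",yaw,"end",np.degrees(np.arctan2(*(a[0]-a[2])[::-1])),np.linalg.norm(a[0]-a[2]))
th=np.radians(np.mean(yaw)); ex=np.array([np.cos(th),np.sin(th)]); ey=np.array([-ex[1],ex[0]])
print("width",(a[0]-a[3])@ex,(a[1]-a[2])@ex)
mx=(a[:,:]@ex); cx=(mx[:2].mean()+mx[2:].mean())/2; cy=((a[0]+a[2])/2)@ey+.16
C=cx*ex+cy*ey
hub=P([(601,299)],.051)[0]; print("C",C,"hub",hub,"rack",[(hub-C)@ex,(hub-C)@ey])
w=P([(615,232),(583,362)],.05); print("wing",w,np.linalg.norm(w[0]-w[1]),"ang",np.degrees(np.arctan2(*(w[0]-w[1])[::-1])))
f=P([(519,172),(493,352),(538,182),(503,375)],.076);print("fence top rack",[((p-C)@ex,(p-C)@ey) for p in f])
b=P([(108,82),(65,308)],.066);print("wall",[((p-C)@ex,(p-C)@ey) for p in b])
# side view check: predicted hub, fence top corners
def W(x,y,z): return [*(C+x*ex+y*ey),z]
print(proj("side",[W(.044,-.065,.076),W(-.044,-.065,.076),W(.05,.16,.066),W(-.05,.16,.066)]))
im=viewer.get_image("side"); crop("side",im,230,180,120,120,5,"pics/s1.png")
```

```text
yaw [np.float64(-10.419701581781627), np.float64(-10.58351896947805)] end -8.469784695426156 0.10015138755504707
width 0.09965683064160608 0.09976302214656214
C [0.53631627 0.06657559] hub [ 0.51671932 -0.02987893] rack [np.float64(-0.0016886013650505571), np.float64(-0.09841068367103407)]
wing [[ 0.54825687 -0.03607757]
 [ 0.48759418 -0.02191036]] 0.06229503864570783 ang -13.145289236946365
fence top rack [(np.float64(0.04498013268906453), np.float64(-0.05082037361774436)), (np.float64(-0.03789812056654425), np.float64(-0.055700465263584395)), (np.float64(0.04212784414034272), np.float64(-0.060233800872874894)), (np.float64(-0.04714848676963365), np.float64(-0.06217664966850294))]
wall [(np.float64(0.05116948398719767), np.float64(0.14518355225040327)), (np.float64(-0.055263634701803115), np.float64(0.14003951949494858))]
[[287.71089167 204.47442384]
 [322.68206825 210.51578331]
 [255.9787312  268.39567678]
 [303.87488956 278.64912521]]
```

View pics/s1.png

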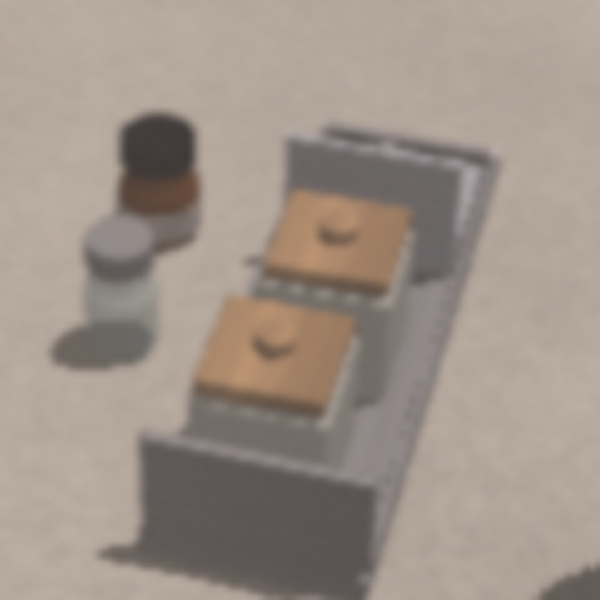

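The side view agrees with the top measurement to about 3 mm (wall corners at about (259,267) and (306,278)). I'll take the rack yaw as about -10.4° and the hub as (0.5167,-0.0299). The wing is at a turn of about 0.05 rad. Before moving, I'll check IK for the push and for a 180° orbit around the final hub.

```bash
cat >> h.py <<'E'
YAW=np.radians(-10.4); EX=np.array([np.cos(YAW),np.sin(YAW)]); EY=np.array([-EX[1],EX[0]])
HUB0=np.array([.5167,-.0299])
def quat(phi):  # tool down, closing axis at world angle phi
    c,s=np.cos(phi),np.sin(phi)
    return R.from_matrix(np.array([[-s,c,0],[c,s,0],[0,0,-1]]).T).as_quat()
def orbit(hub,th,off=12.5e-3,rad=30e-3,z=.036,flip=0):  # wing direction th (rad) in rack frame
    u=np.cos(th)*EX+np.sin(th)*EY; n=-np.sin(th)*EX+np.cos(th)*EY
    return [*(hub+rad*u+off*n),z],quat(YAW+th+flip)
def fy(): return float(np.array(manip.current_force())[:2]@EY)
E
python3 - <<'E'
from h import *
hub=HUB0+.083*EY
for flip in (0,np.pi):
    print("push",flip,[None if (q:=manip.solve_ik([*(HUB0+d*EY),z],quat(YAW+flip))) is None else np.round(q,2) for d,z in((.016,.2),(.016,.055),(.12,.055))])
    for th in np.radians([5,-45,-90,-135,-185]):
        p,o=orbit(hub,th,flip=flip); q=manip.solve_ik(p,o); print(np.degrees(th), None if q is None else np.round(q,2))
E
```

```text
push 0 [array([-0.1 ,  0.22,  0.09,  1.88, -0.02,  1.04, -0.19]), array([-0.08,  0.42,  0.07,  2.  , -0.04,  0.73, -0.17]), array([-0.21,  0.46, -0.01,  1.93,  0.  ,  0.76, -0.4 ])]
5.0 [-0.15  0.51 -0.01  1.89  0.    0.74 -0.25]
-45.0 [-0.23  0.51  0.15  1.91 -0.11  0.73 -0.98]
-90.0 [-0.3   0.49  0.27  1.96 -0.19  0.71 -1.67]
-135.0 [-0.94  0.77  1.13  2.04 -0.9   0.94 -1.85]
-185.0 [ 0.3   0.48 -0.54  2.03  0.37  0.72  2.4 ]
push 3.141592653589793 [array([ 0.96,  0.53, -1.29,  1.85,  0.55,  1.19,  2.45]), array([-0.95,  0.94,  1.35,  2.02, -1.05,  1.15, -2.44]), array([ 0.26,  0.53, -0.6 ,  1.92,  0.4 ,  0.82,  2.41])]
5.0 [ 0.31  0.59 -0.6   1.87  0.45  0.81  2.52]
-45.0 [ 0.2   0.54 -0.4   1.89  0.29  0.77  1.82]
-90.0 [ 0.09  0.49 -0.22  1.95  0.16  0.72  1.17]
-135.0 [-0.03  0.44 -0.08  2.01  0.06  0.69  0.46]
-185.0 [-0.18  0.42  0.03  2.05 -0.02  0.67 -0.4 ]
```

Run:
```python
from h import *
effector.close()
manip.servo_line([.38,.25,.28],vel=.3)
P=lambda d,z:[*(HUB0+d*EY),z]
q=quat(YAW)
manip.move_pose(P(.012,.2),q)
manip.servo_line(P(.012,.056),vel=.15)
print(manip.current_clock(),manip.current_finger_gap(),np.round(manip.current_force(),1)); f0=fy()
log=[];d=.012
while d<.125:
    step=.012 if .03<d<.08 else .003 if d<.1 else .0015
    d+=step; manip.servo_line(P(d,.056),vel=.06)
    f=fy()-f0; log.append((round(d,4),round(f,1),round(float((np.array(manip.current_tool_pos())[:2]-HUB0)@EY),4)))
    if abs(f)>22: break
print(log); print(manip.current_clock())
```

```text
5.3 0.00023513468054627498 [ 0.   0.3 -0.3]
[(0.015, -0.8, 0.0155), (0.018, -1.4, 0.0183), (0.021, -0.2, 0.0213), (0.024, 0.1, 0.0243), (0.027, -1.2, 0.0273), (0.03, -0.9, 0.0303), (0.033, -0.8, 0.0333), (0.045, 0.6, 0.0459), (0.057, -0.5, 0.0577), (0.069, 0.3, 0.0697), (0.081, -0.0, 0.0817), (0.084, 0.1, 0.0841), (0.087, 0.3, 0.0872), (0.09, -0.4, 0.0903), (0.093, 0.9, 0.0933), (0.096, -0.1, 0.0963), (0.099, -1.2, 0.0993), (0.102, 0.5, 0.1023), (0.1035, 0.3, 0.1036), (0.105, 0.2, 0.1052), (0.1065, -0.1, 0.1067), (0.108, 0.0, 0.1082), (0.1095, -0.3, 0.1097), (0.111, -0.1, 0.1112), (0.1125, -1.0, 0.1127), (0.114, -0.5, 0.1142), (0.1155, -0.6, 0.1157), (0.117, 0.6, 0.1172), (0.1185, 0.2, 0.1187), (0.12, -0.2, 0.1202), (0.1215, -0.3, 0.1217), (0.123, 0.2, 0.1232), (0.1245, -0.9, 0.1247), (0.126, -0.6, 0.1262)]
14.2
```

The force never rose, so I need to look.

Run:
```python
from h import *
print(manip.current_tool_pos(),manip.current_force(),manip.current_wrist_torque(),np.round(manip.current_tau(),1))
im=viewer.get_image("side"); s=cv2.resize(im[150:310,210:370,::-1],None,fx=3.6,fy=3.6,interpolation=cv2.INTER_CUBIC)
cv2.imwrite("pics/s2.png",s)
print(proj("side",[manip.current_tool_pos()]))
```

```text
[0.53947727 0.09419443 0.056005  ] [ 0.32249172 -0.40132492  0.13342868] [-0.10976851  0.09415278  0.00453192] [ -0.  -50.    0.5 -21.7  -0.1  -0.   -0. ]
[[296.36063588 237.07598484]]
```

View pics/s2.png

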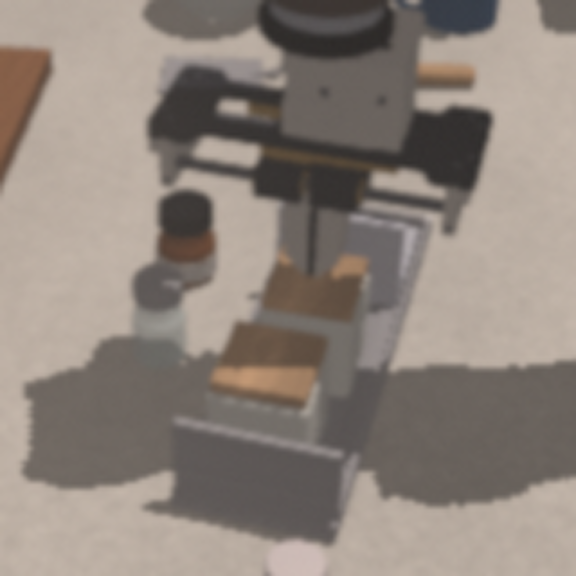

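The fence hasn't moved. The fingertips, ending near crop (311,272) or px (296,226), seem to be above jar_a's lid rather than behind the fence. So the real tip may be higher than the reported TCP z. I'll check that against the image.

Run:
```python
from h import *
p=np.array(manip.current_tool_pos())
for z in(.056,.07,.08,.09,.1,.12): print(z,proj("side",[[p[0],p[1],z]]).round(1),proj("top",[[p[0],p[1],z]]).round(1))
print(manip.current_q(), R.from_quat(manip.current_tcp_rot()).as_matrix().round(3))
a=viewer.get_image("side")[170:270,245:345,::-1]; b=viewer.get_image("top")[180:280,180:320,::-1]
cv2.imwrite("pics/s3.png",np.hstack([cv2.resize(a,None,fx=3.3,fy=3.3,interpolation=cv2.INTER_CUBIC),cv2.resize(b,None,fx=3.3,fy=3.3,interpolation=cv2.INTER_CUBIC)]))
```

```text
0.056 [[296.4 237.1]] [[236.1 231.2]]
0.07 [[296.6 232.3]] [[235.6 230.4]]
0.08 [[296.8 228.9]] [[235.2 229.8]]
0.09 [[296.9 225.4]] [[234.8 229.2]]
0.1 [[297.1 221.8]] [[234.4 228.6]]
0.12 [[297.4 214.6]] [[233.7 227.4]]
[-0.22867253  0.45652706  0.0085496   1.92616964 -0.00552216  0.75895835
 -0.3983399 ] [[ 0.18   0.984 -0.   ]
 [ 0.984 -0.18   0.   ]
 [ 0.    -0.    -1.   ]]
```

View pics/s3.png

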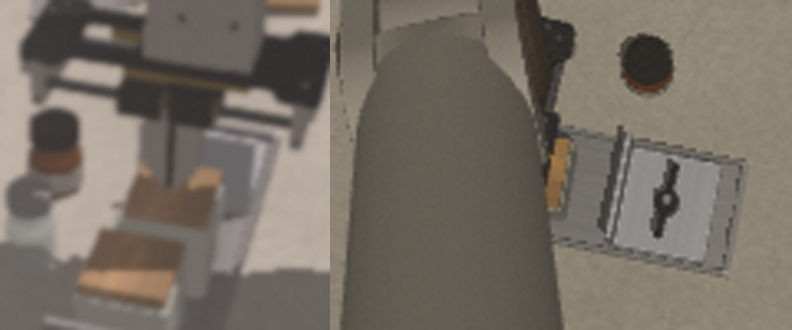

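Both views agree that the tip hovers just over jar_a's lid, with its end at side px (296,226). That puts it at about z≈0.088 while 0.056 is reported. Nothing has been disturbed: the fence plate is still near its start and the jar is in place. I'll calibrate the tip height with a gentle touch on bare counter.

Run:
```python
from h import *
p=np.array(manip.current_tool_pos())
manip.servo_line([p[0],p[1],.13],vel=.3)
t=HUB0-.10*EX+.03*EY
manip.servo_line([*t,.09],vel=.3)
f0=np.array(manip.current_force()); z=.09
log=[]
vs=.05
while z>-.045:
    z-= .01 if z>.02 else .003
    try: manip.servo_line([*t,z],vel=.08)
    except manip.PlanningError as e: print("plan",z,e); break
    f=np.array(manip.current_force())-f0; log.append((round(z,3),round(f[2],1),round(manip.current_tool_pos()[2],4)))
    if abs(f[2])>4: break
print(log,manip.current_clock(),proj("side",[manip.current_tool_pos()]),proj("top",[manip.current_tool_pos()]))
im=viewer.get_image("side");cv2.imwrite("pics/s4.png",cv2.resize(im[150:290,220:400,::-1],None,fx=4,fy=4,interpolation=cv2.INTER_CUBIC))
```

```text
[(0.08, np.float64(-0.5), np.float64(0.0796)), (0.07, np.float64(-0.1), np.float64(0.0697)), (0.06, np.float64(-0.7), np.float64(0.0599)), (0.05, np.float64(-0.4), np.float64(0.0499)), (0.04, np.float64(-0.2), np.float64(0.0399)), (0.03, np.float64(0.9), np.float64(0.0299)), (0.02, np.float64(0.2), np.float64(0.0199)), (0.017, np.float64(-1.2), np.float64(0.017)), (0.014, np.float64(0.3), np.float64(0.0139)), (0.011, np.float64(-0.2), np.float64(0.0108)), (0.008, np.float64(-0.3), np.float64(0.0078)), (0.005, np.float64(-0.7), np.float64(0.0048)), (0.002, np.float64(-0.5), np.float64(0.0018)), (-0.001, np.float64(-0.7), np.float64(-0.0012)), (-0.004, np.float64(0.2), np.float64(-0.0042)), (-0.007, np.float64(-0.7), np.float64(-0.0072)), (-0.01, np.float64(0.3), np.float64(-0.0102)), (-0.013, np.float64(-1.1), np.float64(-0.0132)), (-0.016, np.float64(0.1), np.float64(-0.0162)), (-0.019, np.float64(-0.8), np.float64(-0.0192)), (-0.022, np.float64(0.5), np.float64(-0.0222)), (-0.025, np.float64(-0.3), np.float64(-0.0252)), (-0.028, np.float64(-0.1), np.float64(-0.0282)), (-0.031, np.float64(21.8), np.float64(-0.0296))] 21.5583 [[341.63311744 246.95444899]] [[264.20173451 275.51427883]]
```

View pics/s4.png

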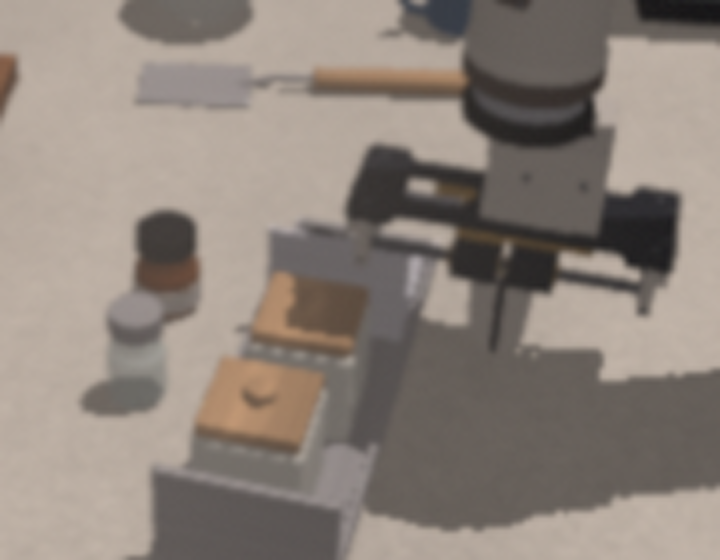

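The touch shows the real tip is 29 mm above the reported z. Lateral position is right: the tip shows at px (343,238), as predicted for z=0. I'll add a z bias and redo the push. I'll also check the gripper body's clearance: the jaw tabs sit at px (309,212) and (383,226) while the tip is at z=0.

```bash
echo 'ZB=-.029  # commanded z = true tip z + ZB' >> h.py
python3 - <<'E'
from h import *
t=np.array(manip.current_tool_pos())[:2]
for z in (.03,.04,.05,.06,.07): print(z,[proj("side",[[*(t+s*EX+w*EY),z]]).round(0).tolist() for s in(-.09,.09) for w in (0,.01)])
manip.servo_line([*t,.12],vel=.3)
P=lambda d,z:[*(HUB0+d*EY),z+ZB]
manip.servo_line(P(.014,.12),vel=.3)
manip.servo_line(P(.014,.057),vel=.15)
f0=fy(); print(manip.current_clock(),np.round(manip.current_force(),1))
log=[];d=.014
while d<.125:
    d+=.006 if d<.03 else .02 if d<.085 else .006 if d<.102 else .002
    manip.servo_line(P(d,.057),vel=.08)
    f=fy()-f0; log.append((round(d,4),round(f,1),round(float((np.array(manip.current_tool_pos())[:2]-HUB0)@EY),4)))
    if abs(f)>24: break
print(log); print(manip.current_clock())
E
```

```text
0.03 [[[381.0, 235.0]], [[381.0, 238.0]], [[309.0, 222.0]], [[308.0, 225.0]]]
0.04 [[[382.0, 232.0]], [[381.0, 235.0]], [[309.0, 219.0]], [[308.0, 222.0]]]
0.05 [[[382.0, 229.0]], [[382.0, 231.0]], [[309.0, 216.0]], [[308.0, 218.0]]]
0.06 [[[383.0, 226.0]], [[383.0, 228.0]], [[309.0, 213.0]], [[308.0, 215.0]]]
0.07 [[[384.0, 222.0]], [[383.0, 225.0]], [[310.0, 209.0]], [[309.0, 212.0]]]
23.325 [-0.1 -0.4  0.4]
[(0.02, 0.0, 0.021), (0.026, -0.2, 0.0268), (0.032, -2.6, 0.031), (0.052, -3.7, 0.0511), (0.072, -5.1, 0.0711), (0.092, -6.6, 0.0905), (0.098, -9.0, 0.0949), (0.104, -9.6, 0.1004), (0.106, -11.0, 0.1017), (0.108, -11.6, 0.1034), (0.11, -11.5, 0.1054), (0.112, -12.1, 0.1073), (0.114, -14.9, 0.1079), (0.116, -19.4, 0.1078), (0.118, -22.6, 0.1078), (0.12, -25.8, 0.1078)]
27.775
```

The fence stopped hard at d=0.1078, about 78 mm after contact, with the force climbing to 26 N. I'll back off to the side and look at the screw.

Run:
```python
from h import *
P=lambda d,z:[*(HUB0+d*EY),z+ZB]
manip.servo_line(P(.098,.057),vel=.1)
manip.servo_line(P(.098,.13),vel=.3)
manip.servo_line([.45,-.16,.16],vel=.4)
im=viewer.get_image("top"); cv2.imwrite("pics/c5.png",cv2.resize(im[190:275,180:315,::-1],None,fx=5.9,fy=5.9,interpolation=cv2.INTER_CUBIC))
print(manip.current_clock(), proj("top",[[*(HUB0+.08*EY),.05]]))
```

```text
29.3583 [[252.73680318 234.69601334]]
```

View pics/c5.png

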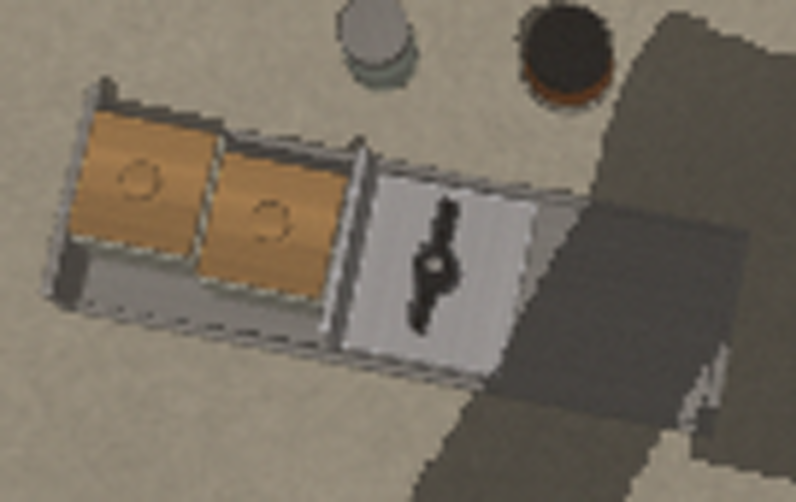

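The jars are now closed up against the wall with the fence tight behind them. The hub is at crop (435,265) and the wings run from (450,200) to (417,332), so they still lie along rack x. Now stroke 1.

```bash
cat >> h.py <<'E'
HUB=ray("top",[[180+435.5/5.9-.5,190+265.5/5.9-.5]],.051)[0,:2]
def pose(th,off,z,rad=.031):  # th in deg
    lead=-10+th*170/180
    t=np.radians(th); u=np.cos(t)*EX+np.sin(t)*EY; n=-np.sin(t)*EX+np.cos(t)*EY
    return [*(HUB+rad*u+off*n),z+ZB],quat(YAW+np.pi+np.radians(lead))
def stroke(ths,off,lim=15,vel=.07):
    f0=np.array(manip.current_force()); log=[]
    for th in ths:
        manip.servo_line(*pose(th,off,.038),vel=vel)
        f=float(np.linalg.norm((np.array(manip.current_force())-f0)[:2])); log.append((round(th),round(f,1)))
        if f>lim: break
    print(log,manip.current_clock()); return th
E
python3 - <<'E'
from h import *
print(HUB,(HUB-HUB0)@EY,(HUB-HUB0)@EX)
manip.move_pose(*pose(0,.0205,.13)); print(manip.current_clock(),np.round(manip.current_q(),2))
manip.servo_line(pose(0,.0205,.038)[0],vel=.15)
print(np.round(manip.current_force(),1))
th=stroke([0]+list(range(-22,-181,-22))+[-180],.0125)
manip.servo_line(pose(th,.022,.038)[0],vel=.1)
manip.servo_line(pose(th,.022,.13)[0],vel=.3); print(manip.current_clock())
manip.servo_line([.45,-.16,.16],vel=.4)
im=viewer.get_image("top"); cv2.imwrite("pics/c6.png",cv2.resize(im[190:275,180:315,::-1],None,fx=5.9,fy=5.9,interpolation=cv2.INTER_CUBIC))
print(manip.current_clock())
E
```

```text
[0.53156039 0.04716299] 0.07847954548576566 0.0007049075225764381
31.3417 [ 0.14  0.45 -0.38  1.84  0.21  0.89  2.45]
[-0.   0.4  1. ]
[(0, 0.2), (-22, 1.0), (-44, 0.8), (-66, 0.7), (-88, 1.0), (-110, 0.6), (-132, 1.0), (-154, 0.2), (-176, 1.1), (-180, 0.2)] 36.7583
37.4667
38.1833
```

View pics/c6.png

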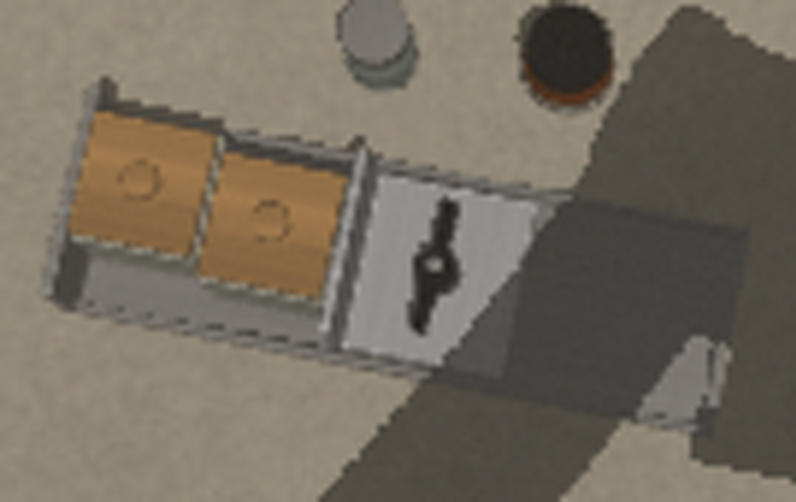

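The wings look the same as before at (450,200)–(417,332). That means either an exact half turn or no turn, so I'll compare the pixels between the two pictures.

Run:
```python
import cv2,numpy as np
a,b=[cv2.imread(f"pics/{n}.png")[180:350,385:490].astype(int) for n in("c5","c6")]
d=np.abs(a-b).max(2); print(d.max(),(d>12).sum(),(d[:, :60]>12).sum())
for i in (a,b):
    m=i.max(2)<75; ys,xs=np.nonzero(m&(np.arange(105)<85)[None]); mu,sv,_=np.linalg.svd(np.c_[xs-xs.mean(),ys-ys.mean()],full_matrices=False)
    v=_[0]; print(len(xs),xs.mean(),ys.mean(),np.degrees(np.arctan2(v[0]*np.sign(-v[1]),abs(v[1]))))
```

```text
80 1040 0
3030 49.51089108910891 87.01914191419142 14.35491239709381
3084 49.67153047989624 87.30220492866407 13.603337697965902
```

The wing pixels are nearly identical, so stroke 1 may have passed over the wing. I'll make a lower quarter stroke with averaged force readings and measure the wing angle in the image afterwards.

```bash
cat >> h.py <<'E'
def favg(k=30): return np.mean([manip.current_force() for _ in range(k)],0)
def stroke2(ths,off,z,lim=15,vel=.12,rad=.033):
    f0=favg(); log=[]
    for th in ths:
        manip.servo_line(*pose(th,off,z,rad),vel=vel)
        t=np.radians(th); n=-np.sin(t)*EX+np.cos(t)*EY
        f=float((favg()-f0)[:2]@n); log.append((round(th),round(f,2)))
        if abs(f)>lim: break
    print(log,manip.current_clock()); return th
def wing(save=None):
    im=viewer.get_image("top"); h=proj("top",[[*HUB,.05]])[0]
    c=im.astype(int).max(2); ys,xs=np.nonzero(c<62); r=np.hypot(xs-h[0],ys-h[1]); k=r<14
    P=ray("top",np.c_[xs[k],ys[k]],.05)[:,:2]-HUB; w=np.hypot(*P.T); P=P[w<.036]
    q=P@np.c_[EX,EY]; v=np.linalg.svd(q-q.mean(0),full_matrices=False); 
    print("wing angle mod 180:",np.degrees(np.arctan2(v[2][0,1],v[2][0,0]))%180,"n",len(q),"sv",v[1].round(3))
    if save: cv2.imwrite(save,cv2.resize(im[190:275,180:315,::-1],None,fx=5.9,fy=5.9,interpolation=cv2.INTER_CUBIC))
E
python3 - <<'E'
from h import *
wing()
manip.move_pose(*pose(0,.0205,.09,.033))
manip.servo_line(pose(0,.0205,.031,.033)[0],vel=.15); t0=manip.current_clock(); favg(); print(manip.current_clock()-t0,np.round(favg(),2))
th=stroke2([0,-30,-60,-90],.0125,.031)
manip.servo_line(pose(th,.022,.031)[0],vel=.15)
manip.servo_line(pose(th,.022,.1)[0],vel=.3)
manip.servo_line([.45,-.16,.16],vel=.5); wing("pics/c7.png"); print(manip.current_clock())
E
```

```text
wing angle mod 180: 177.45155052292012 n 71 sv [0.131 0.032]
0.0 [0.3  0.02 1.16]
[(0, 0.58), (-30, -0.57), (-60, 0.25), (-90, -0.03)] 42.4833
wing angle mod 180: 86.43327346045524 n 76 sv [0.144 0.033]
43.8417
```

The wing now reads 86°, which is -94° for a commanded -90°. So the finger does drive it, with about 3° of overshoot. Stroke 1 ended at -182.5°, which fits the same overshoot, so it evidently did turn the half turn. I'll finish this half turn, then test gently whether the screw is at its stop, and carry on if it isn't.

Run:
```python
from h import *
z=.031
manip.move_pose(*pose(-85,.022,.09,.033))
manip.servo_line(pose(-85,.022,z,.033)[0],vel=.2)
th=stroke2([-90,-120,-150,-170,-177,-182,-186],.0125,z,lim=5)
manip.servo_line(pose(th,.022,z)[0],vel=.15)
manip.servo_line(pose(th,.022,.09)[0],vel=.3); print(manip.current_clock())
manip.move_pose(*pose(0,.0205,.09,.033))
manip.servo_line(pose(0,.0205,z,.033)[0],vel=.2)
th=stroke2([0,-6,-12,-18],.0125,z,lim=6)
if th==-18:
    th=stroke2([-45,-75,-105,-135,-160,-172,-182],.0125,z,lim=6,vel=.15)
manip.servo_line(pose(th,.0215,z,.033)[0],vel=.15)
manip.servo_line(pose(th,.0215,.12,.033)[0],vel=.4); print(manip.current_clock())
```

```text
[(-90, -0.79), (-120, 1.48), (-150, 0.27), (-170, 0.85), (-177, 0.46), (-182, 1.99), (-186, 2.15)] 47.9583
48.5583
[(0, -0.74), (-6, -0.73), (-12, 0.16), (-18, 0.53)] 52.2417
[(-45, -1.33), (-75, -0.91), (-105, -0.15), (-135, -0.65), (-160, 0.81), (-172, 2.01), (-182, 0.39)] 55.9833
56.6083
```

Run:
```python
from h import *
manip.servo_line([.45,-.16,.16],vel=.6); wing("pics/c8.png"); print(manip.current_clock(), np.round(manip.current_force(),2))
```

```text
wing angle mod 180: 0.16087271769146128 n 73 sv [0.136 0.032]
57.225 [ 0.29  0.29 -0.09]
```

View pics/c8.png

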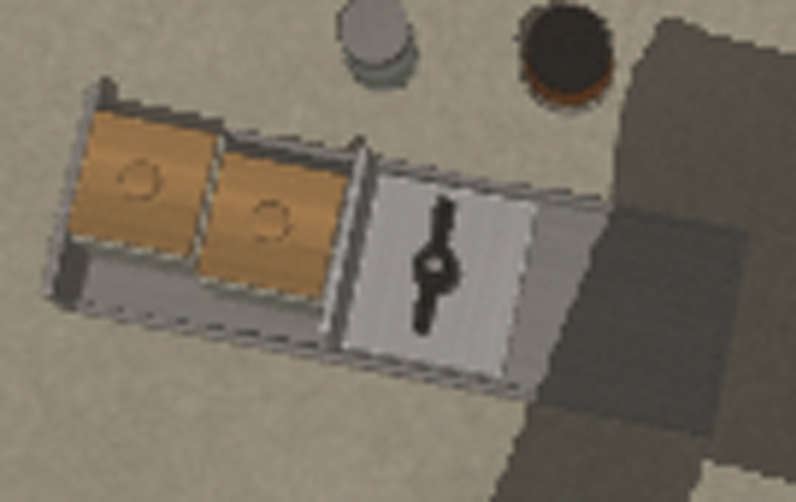

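The wing now lies along rack x at 0.2°, without the roughly 3° overshoot seen after the earlier strokes, as expected if it's against the hard stop. The fence and jars are snug and the arm is clear. There isn't time for another stroke within the 64 s, so I'm handing in.

```bash
python3 -c "
from h import *
print(manip.hand_in())"
```

```text
the job is handed in; nothing more can be done
None
```

I handed the job in at about 57 s: the last picture shows the fence snug on both jars against the end wall, and the screw's wing at 0.2° from its tight position. The full turn to tight is inferred from the missing overshoot, not confirmed by a force rise at the stop.

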